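# Hold the brass strap leaf in line for its hinge pin

### The job

Pick up the wooden batten with the brass strap leaf (not the dark steel one, whose knuckle is too long), bring it in level from the open side of the jamb block and fit its knuckle between the two brass knuckles there, so that the three holes line up well enough for the hinge pin to pass. Finish while still gripping the batten, holding it up there level and still, clear of the bench; do not let go or put it down. Leave the steel leaf, the jar, the tape and the wax where they are.

Things in the scene. Friction and masses are not known exactly. Their poses are not given: they have to be found in the camera images.
- brass_leaf_center (a point): The leaf to use, white-painted wood. Centre of the wooden batten of the brass strap leaf: batten 110 x 40 x 28 mm (x, y, z) lying flat on the bench, this point 14 mm up, near the centre of mass (0.16 kg). Its sides (40 mm apart) are plain wood. A 3 mm brass strap is screwed on top. x runs along the batten towards the knuckle, z up.
- brass_leaf_knuckle (a point): Centre of the bore of the brass leaf's one knuckle (diameter 16, 24 mm long, bore 9 mm), 67 mm along +x from the batten's centre and 9 mm higher. Axes as the batten's: y runs along the bore.
- steel_leaf_center (a point): Bystander, brown wood. Centre of the wooden batten of the dark steel strap leaf: batten 110 x 40 x 28 mm (x, y, z) lying flat on the bench, this point 14 mm up, near the centre of mass (0.16 kg). Its sides (40 mm apart) are plain wood. A 3 mm dark steel strap is screwed on top. x runs along the batten towards the knuckle, z up.
- steel_leaf_knuckle (a point): Centre of the bore of the dark steel leaf's one knuckle (diameter 16, 38 mm long, bore 9 mm), 67 mm along +x from the batten's centre and 9 mm higher. Axes as the batten's: y runs along the bore.
- jamb_axis (a point): Middle of the 30 mm gap between the jamb block's two brass knuckles (diameter 16, bore 9, each 22 mm long), on the axis of their bores, 66 mm above the bench. y along the bores, x into the block (bring the leaf in from the open -x side), z up. The block's wooden face is 8.5 mm behind the axis: a knuckle pushed in stops on it with its bore 0.5 mm past the line.
- jamb_block: White-painted wooden jamb block on a dark steel foot, fixed to the bench: 104 mm wide (y), 44 deep (x), top 84 mm above the bench; a steel hinge pin (diameter 6, fixed) lies on its top, up to 95 mm. Origin on the bench under the block's centre; axes as the hinge axis, which lies 30.5 mm in front (-x).
- frit_jar_center (a point): Bystander: glass jar of blue grains with yellow lid, 64 mm across, 92 mm high; its centre.
- tape_roll_center (a point): Bystander: roll of blue tape lying flat, 67 mm across, 19 mm high; its centre.
- wax_block_center (a point): Bystander: yellow block of wax, 43 x 64 x 26 mm; its centre.
- brass_leaf: The whole brass-leaf batten (wood, strap and knuckle); origin at the middle of the wood's underside. Same axes.
Not all that is in view belongs to the job. Leave any turquoise look-alike of the jamb_block alone.

How it is judged:
By the outcome, as a careful person would: the job done as asked, in the order asked, and still so for the second after the job is handed in, while the arm keeps its last pose, push and grip.
It also fails if it takes over 38 s, if anything falls off the work surface, if the arm or the gripper's body presses on something with over 40 N, if the wrist force passes 120 N, or if a joint passes its speed limit or range.

### The arm

A 7-joint arm with a two-finger parallel gripper is mounted at the origin on a cart in front of the work surface, level with it; the furniture and walls round the work are solid. World frame = base frame: x ahead of the robot, y to its left, z up, the work surface at z = 0. Lengths are in mm, angles in rad, forces in N, time in s.
With the tool pointing down it reaches from about 425 to 875 mm from the base axis. Payload 4.7 kg.
Tool frame: the origin (TCP) lies at the very end of the fingers, on their centre line; the grasp point (between the pads) lies manip.pinch_z behind it (manip.pinch_z is the distance from the TCP to the grasp point, in mm); y points along the fingers, x is the direction in which the jaws open and shut, and the axes are right-handed (so a half turn about y gives the same grasp; the last joint's range is limited). The gripper opens to 87 mm and grips with 3 to 60 N. Pads are 19 mm wide; open, the fingers measure 117 mm over their backs; the gripper's body (75 mm by 190 mm) begins 51 mm behind the grasp point.
Start: joints at [1.184, 0.321, -0.07, 1.45, 0.023, 1.371, -0.057], TCP at [253.583, -598.516, 222.587] pointing down, gripper open.
Joint ranges: [-2.86, 2.86], [-0.3, 2.09], [-1.38, 1.24], [0.06, 2.45], [-1.56, 4.7], [0.09, 2.05], [-2.69, 2.69]. Speed limits (rad/s): [2.57, 2.57, 3.14, 3.14, 3.14, 3.14, 3.14].

### API

Orientations are given as a rotation vector (axis times angle).
In Python, from workcell import sensors, vision, job, manip gives the robot as it stands.
- The arm moves only by the shell command python3 -m jog 'ROWS' [OPENING] [FORCE]. ROWS is JSON, a list of rows, each a list of 2 entries, a list of its own where there are three numbers: the shift along the tool's x, y, z in cm, then the turn, a rotation vector about the tool's x, y, z in degrees. In form: [[[x, y, z], [ax, ay, az]], ...]. A call has 1 to 5 rows; each row shifts and turns the pose as measured when the row begins, along the tool's axes as they then stand; what a row does not reach is not made up. A row lasts 1/10 s, in which the tool goes at most 50 mm and 8.59 degrees, less where a joint would pass 70% of its speed; a pose out of reach is approached as far as the arm can. A call with a gripper value outside its range is refused whole. OPENING is the finger opening in cm, from 0 to 8.7, set as the call begins (- or left out, the last holds). The fingers move at their own pace and stop on an object; FORCE is the grip in N (left out, the last holds). Time passes only in rows, so rows that do not move let the fingers close. It gives the time, the measured TCP pose, the force and the opening at its end, in the units of the state.
- sensors.state(): the state, without advancing time (a new reading comes with each control period).
- vision.capture(name): name is "scene" or "top"; returns the picture (480x640x3 uint8, red, green, blue); there is no depth.
- vision.get_calibration(name): a dict with "fx", "fy", "cx", "cy" (pixels), "pose" (4x4, takes a point from camera to world coordinates). Camera axes: x right, y down, z forward; pixel columns grow to the right and rows downward; lengths in mm; the calibration is good to about 2 mm. A picture is of the moment at which its call begins. get_calibration takes no time and is no camera call.
- job.sign_off(): hands the job in, once; it reports no verdict.
The state is a dict: "clock": time; "joint_positions": joint angles; "qd": joint speeds; "joint_efforts": joint torques, N m; "tcp_pos": TCP position; "ee_rot": TCP orientation; "contact_force": force on the tool from outside, world axes, zero at the start; "moment": the same for the moment, N m; "width": finger opening in mm.
Only numpy, scipy, OpenCV 4.12 (cv2) and the standard library are available. Lean on these libraries where they do the work, as an engineer would, in place of code of your own. Each camera call takes 0.05 s, during which the arm holds its last target. There are 200 camera calls.

## Working session

There is one attempt and no reset: what is moved stays moved. The work goes in short steps, Python scripts to look and compute and a shell command to move; the robot and the scene stay as the last step left them, time stands still between calls to the robot, and variables do not carry over. Pictures are saved under pics/ and viewed, about 8 in all and at most 12, crops included, and the job is handed in when it is done.

```bash
mkdir -p pics; ls
python3 - <<'E'
from workcell import sensors, vision, job, manip
import cv2,numpy as np
print(sensors.state()); print(manip.pinch_z)
for n in("scene","top"):
    im=vision.capture(n); cv2.imwrite(f"pics/{n}0.png",im[:,:,::-1]); c=vision.get_calibration(n); print(n,c["fx"],c["cx"],c["cy"],np.round(c["pose"],3).tolist())
E
```

```text
pics
{'clock': 0.0, 'joint_positions': array([ 1.18410749,  0.32185847, -0.07011499,  1.4516869 ,  0.02261153,
        1.37081447, -0.05690543]), 'qd': array([ 5.42476297e-04,  1.23000517e-03, -2.08984248e-04,  2.01892416e-05,
       -1.00592509e-03,  3.51835606e-04,  2.60813650e-03]), 'joint_efforts': array([-1.34168960e-03, -4.91291285e+01, -4.04707426e-01, -3.12528706e+01,
       -6.38995506e-02,  4.36739030e-02,  1.82643525e-04]), 'tcp_pos': array([ 253.33941484, -597.98071603,  221.43276209]), 'ee_rot': array([-1.3715497 ,  0.910333  , -0.90752794]), 'contact_force': array([-0.15153252,  0.16325944, -1.15488867]), 'moment': array([ 0.00468611,  0.01027304, -0.00828942]), 'width': 87.43870837089861}
18.700000000000003
scene 444.60701347272436 324.66845793832397 242.1236252675575 [[-0.459, -0.655, 0.6, 2.412], [-0.888, 0.34, -0.309, 492.732], [-0.001, -0.675, -0.738, 738.138], [0.0, 0.0, 0.0, 1.0]]
top 605.9874935995066 325.39746811906826 229.0525276067362 [[-0.028, -0.997, 0.066, 468.27], [-0.999, 0.029, 0.02, 197.643], [-0.022, -0.065, -0.998, 1249.745], [0.0, 0.0, 0.0, 1.0]]
```

View pics/scene0.png

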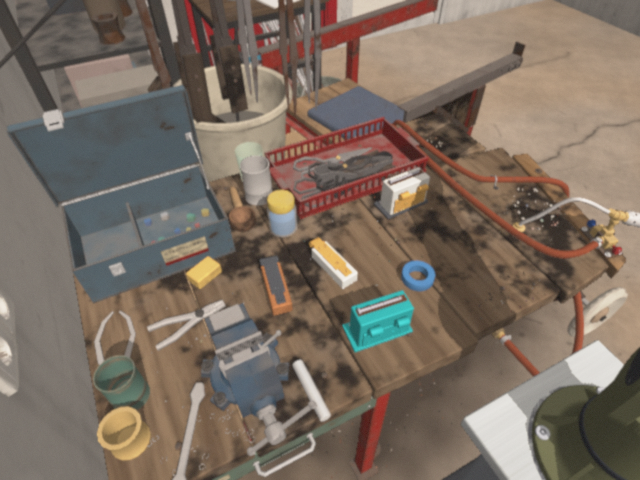

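View pics/top0.png

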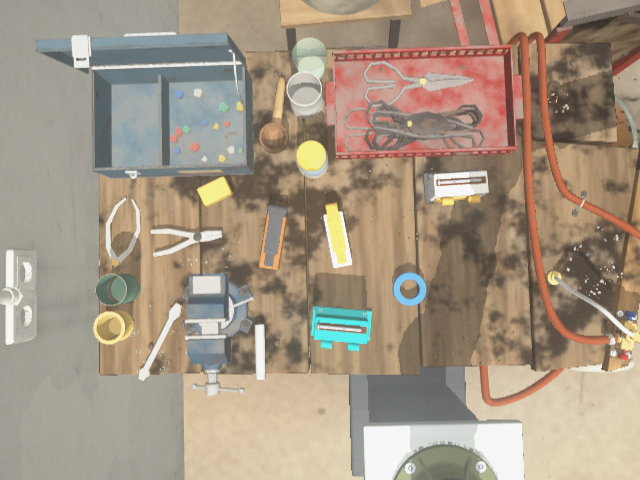

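The top view shows a brass strap on white wood at about (338,235), with its knuckle end at about (332,207). The dark steel strap on brown wood is at (273,237). The white jamb is at (455,187), with its brass knuckles facing the robot, and the turquoise decoy is at (342,326). The leaf that fits is the white one with brass. I'll confirm that in one enlarged crop.

Run:
```python
import cv2,numpy as np
t=cv2.imread("pics/top0.png");s=cv2.imread("pics/scene0.png")
r=lambda a,f:cv2.resize(a,None,fx=f,fy=f,interpolation=cv2.INTER_CUBIC)
a=r(t[195:275,310:360],7)[:, :350]; b=r(t[165:211,418:496],5)
c=r(s[230:294,300:364],5); d=r(s[160:222,370:435],5)
H=600;out=np.zeros((600,800,3),np.uint8)
out[:560,:350]=a; out[:230,380:770]=b; out[240:560,355:570]=c[:,50:265]; out[240:550,575:800]=d[:,60:285]
cv2.imwrite("pics/crop1.png",out)
```

```text
(no output)
```

View pics/crop1.png

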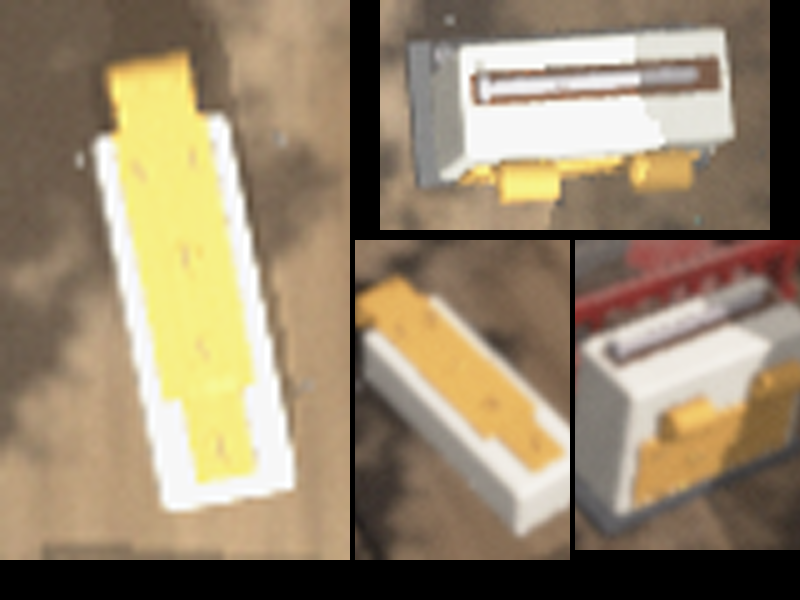

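The crop confirms it: the white batten carries a brass strap with a short knuckle, and the jamb has two brass knuckles with an open gap between them. Next I'll measure both.

```bash
cat > h.py <<'E'
import cv2,numpy as np
from workcell import sensors, vision, job, manip
def ray(n,px,z):
    c=vision.get_calibration(n);P=np.array(c["pose"]);px=np.atleast_2d(px).astype(float)
    d=np.c_[(px[:,0]-c["cx"])/c["fx"],(px[:,1]-c["cy"])/c["fy"],np.ones(len(px))]@P[:3,:3].T
    return P[:3,3]+d*((z-P[2,3])/d[:,2])[:,None]
def proj(n,X):
    c=vision.get_calibration(n);P=np.array(c["pose"]);q=(np.atleast_2d(X)-P[:3,3])@P[:3,:3]
    return np.c_[q[:,0]/q[:,2]*c["fx"]+c["cx"],q[:,1]/q[:,2]*c["fy"]+c["cy"]]
def blobs(m,x0,y0,x1,y1,amin=15):
    k=np.zeros_like(m);k[y0:y1,x0:x1]=m[y0:y1,x0:x1]
    cs,_=cv2.findContours(k,cv2.RETR_EXTERNAL,cv2.CHAIN_APPROX_NONE)
    return [c for c in cs if cv2.contourArea(c)>amin]
def masks(im): # bgr
    h=cv2.cvtColor(im,cv2.COLOR_BGR2HSV);H,S,V=cv2.split(h)
    return ((S<50)&(V>150)).astype(np.uint8), ((H>15)&(H<33)&(S>100)&(V>130)).astype(np.uint8)
E
python3 - <<'E'
from h import *
for n,lf,jb in(("top",(315,195,362,275),(425,165,496,210)),("scene",(300,232,362,292),(375,165,432,220))):
    w,b=masks(cv2.imread(f"pics/{n}0.png"))
    print(n)
    for nm,m,z in(("leafW+B",cv2.bitwise_or(w,b),28),("leafB",b,31)):
        for c in blobs(m,*lf):
            r=cv2.minAreaRect(c);bx=cv2.boxPoints(r);print(nm,cv2.contourArea(c),np.round(bx,1).tolist(),np.round(ray(n,bx,z)[:,:2],1).tolist())
    for nm,m in(("jW",w),("jB",b)):
        for c in blobs(m,*jb):
            bx=cv2.boxPoints(cv2.minAreaRect(c));print(nm,cv2.contourArea(c),cv2.boundingRect(c),np.round(bx,1).tolist(),np.round(ray(n,bx,84 if nm=="jW" else 68)[:,:2],1).tolist())
im=cv2.imread("pics/top0.png");h=cv2.cvtColor(im,cv2.COLOR_BGR2HSV)
for y in range(194,208): print(y,''.join('#' if h[y,x,1]>120 and 15<h[y,x,0]<33 and h[y,x,2]>140 else 'w' if h[y,x,1]<45 and h[y,x,2]>130 else '.' for x in range(430,495)))
print([f"{v}" for v in proj("top",[[560,0,66]])])
E
```

```text
top
leafW+B 1134.0 [[320.20001220703125, 204.8000030517578], [340.0, 200.8000030517578], [352.6000061035156, 264.1000061035156], [332.79998779296875, 268.0]] [[598.6, 231.9], [605.4, 191.6], [476.8, 169.9], [469.9, 209.9]]
leafB 645.5 [[323.79998779296875, 204.0], [336.29998779296875, 201.5], [348.20001220703125, 261.20001220703125], [335.70001220703125, 263.70001220703125]] [[599.5, 224.4], [603.8, 199.0], [482.9, 178.6], [478.5, 203.8]]
jW 1344.0 (429, 170, 60, 31) [[427.1000061035156, 174.39999389648438], [486.29998779296875, 168.60000610351562], [488.79998779296875, 194.5], [429.6000061035156, 200.3000030517578]] [[645.4, 22.1], [653.1, -92.1], [602.6, -94.7], [594.8, 19.2]]
jB 223.5 (434, 195, 48, 11) [[433.79998779296875, 197.5], [480.8999938964844, 194.39999389648438], [481.5, 202.8000030517578], [434.29998779296875, 205.89999389648438]] [[601.8, 8.4], [605.1, -83.3], [588.7, -83.7], [585.3, 8.0]]
scene
leafW+B 951.0 [[306.5, 243.8000030517578], [323.8999938964844, 229.89999389648438], [361.0, 276.20001220703125], [343.5, 290.20001220703125]] [[593.5, 232.4], [613.3, 179.8], [
[... 946 characters left out ...]
########...############...............
199 wwwww.##.#######################.#....############...............
200 wwww.###################..............############...............
201 www.###.#..##.........................############...............
202 ............#..........................##########................
203 ............#..........#.........................................
204 ............############.........................................
205 ............##...................................................
206 .................................................................
207 .................................................................
['[438.79448972 218.79717814]']
```

Run:
```python
from h import *
im=cv2.imread("pics/top0.png")
h=cv2.cvtColor(im,cv2.COLOR_BGR2HSV)
# subpixel: saturation/values profiles near knuckles
for x in (445,448,451,471,474,477): print(x,[tuple(int(v) for v in im[y,x]) for y in range(194,208)])
print([tuple(int(v) for v in im[201,x]) for x in range(438,458)]);print([tuple(int(v) for v in im[199,x]) for x in range(463,484)])
print(ray("top",[[460.7,203.4],[447.5,204.5],[473.8,202.3]],66).round(1))
# pin on top (grey in recess), z 89
for z in (84,89): print(z,ray("top",[[438.4,182.6],[485.4,179]],z).round(1).tolist())
X=ray("top",[[460.7,203.4]],66)[0]
th=np.deg2rad(-4)
print(proj("scene",[X+[8,0,0]]))
# top back edge corners z=84
print(ray("top",[[434.4,174],[486.8,170.6],[489,192.4]],84).round(1).tolist())
```

```text
445 [(247, 247, 247), (244, 246, 246), (196, 213, 216), (104, 150, 179), (102, 180, 223), (116, 213, 242), (127, 231, 247), (137, 240, 247), (139, 242, 247), (135, 240, 247), (122, 220, 244), (116, 170, 210), (120, 149, 174), (122, 150, 174)]
448 [(247, 247, 247), (245, 247, 247), (188, 208, 217), (102, 161, 194), (106, 184, 225), (114, 213, 242), (125, 231, 247), (137, 241, 247), (142, 243, 247), (135, 240, 247), (123, 218, 244), (114, 159, 189), (121, 149, 171), (123, 154, 177)]
451 [(247, 247, 247), (245, 247, 247), (190, 214, 222), (98, 163, 201), (103, 185, 226), (117, 214, 242), (129, 231, 247), (138, 241, 247), (142, 243, 247), (137, 239, 247), (125, 218, 243), (123, 170, 203), (132, 164, 191), (128, 161, 186)]
471 [(221, 231, 232), (100, 140, 165), (96, 160, 202), (109, 195, 232), (112, 205, 237), (101, 178, 221), (100, 172, 215), (90, 158, 198), (87, 143, 180), (92, 128, 155), (96, 117, 134), (92, 112, 129), (94, 113, 129), (91, 108, 126)]
474 [(131, 147, 157), (101, 144, 173), (92, 160, 200), (98, 169, 213), (100, 178, 218), (101, 178, 221), (98, 169, 214), (94, 159, 200), 
[... 562 characters left out ...]
), (139, 241, 247), (134, 228, 246), (100, 122, 140), (102, 126, 143), (105, 128, 147), (104, 128, 145)]
[(95, 149, 183), (88, 133, 163), (86, 120, 149), (85, 114, 135), (84, 123, 148), (102, 178, 220), (110, 205, 239), (127, 233, 247), (101, 178, 221), (101, 179, 222), (101, 178, 221), (101, 178, 221), (100, 176, 219), (98, 175, 219), (99, 175, 218), (99, 175, 217), (97, 170, 215), (94, 137, 165), (89, 105, 122), (88, 105, 121), (92, 111, 128)]
[[588.9 -43.8  66. ]
 [587.5 -18.1  66. ]
 [590.3 -69.4  66. ]]
84 [[628.7, 1.0, 84.0], [632.8, -89.5, 84.0]]
89 [[628.0, 1.8, 89.0], [632.1, -88.3, 89.0]]
[[413.91736214 190.57872537]]
[[645.6, 8.0, 84.0], [649.1, -92.9, 84.0], [606.7, -95.2, 84.0]]
```

```bash
cat >> h.py <<'E'
from scipy.spatial.transform import Rotation as R
def frame(yaw): # jaw x along the leaf's y (sign s), tool y down
    return R.from_matrix(np.c_[[-np.sin(yaw),np.cos(yaw),0],[0,0,-1],np.cross([-np.sin(yaw),np.cos(yaw),0],[0,0,-1])])
def delta(p,yaw,flip=False):
    s=sensors.state();r=R.from_rotvec(s["ee_rot"]);t=frame(np.deg2rad(yaw+(180 if flip else 0)))
    d=np.array(p)-s["tcp_pos"]
    print("t",round(s["clock"],2),"tcp",s["tcp_pos"].round(1),"w",round(s["width"],1),"F",s["contact_force"].round(1),"q",s["joint_positions"].round(2))
    print("world d mm",d.round(1)," tool d cm",(r.inv().apply(d)/10).round(2)," turn deg",np.rad2deg((r.inv()*t).as_rotvec()).round(2))
    return r
E
python3 - <<'E'
from h import *
for f in(0,1): r=delta([528,199,150],9.7,f)
print(r.as_matrix().round(3))
E
```

```text
t 0.1 tcp [ 253.4 -598.   221.6] w 87.0 F [-0.4 -0.2  0.5] q [ 1.18  0.32 -0.07  1.45  0.02  1.37 -0.06]
world d mm [274.6 797.  -71.6]  tool d cm [-62.66   7.26  56.39]  turn deg [-1.5000e-01 -1.6673e+02 -3.0000e-02]
t 0.1 tcp [ 253.4 -598.   221.6] w 87.0 F [-0.4 -0.2  0.5] q [ 1.18  0.32 -0.07  1.45  0.02  1.37 -0.06]
world d mm [274.6 797.  -71.6]  tool d cm [-62.66   7.26  56.39]  turn deg [ 0.02 13.27 -0.1 ]
[[ 0.39  -0.001  0.921]
 [-0.921  0.002  0.39 ]
 [-0.002 -1.    -0.   ]]
```

```bash
python3 -m jog '[[[-2.8,0,3.6],[0,0,0]],[[-2.8,0,3.6],[0,0,0]],[[-2.8,0,3.6],[0,0,0]],[[-2.8,0,3.6],[0,0,0]],[[-2.8,0,3.6],[0,0,0]]]' 8.7 40; python3 -m jog '[[[-2.8,0,3.6],[0,0,0]],[[-2.8,0,3.6],[0,0,0]],[[-2.8,0,3.6],[0,0,0]],[[-2.8,0,3.6],[0,0,0]],[[-2.8,0,3.6],[0,0,0]]]'; python3 -c "
from h import *
print(delta([528,199,150],9.7,1).as_matrix().round(3))"
```

```text
clock: 0.6
tcp_pos: [360.9, -398.9, 216.8]
ee_rot: [-1.368, 0.928, -0.915]
contact_force: [0.5, 0.8, -0.1]
width: 87.2
clock: 1.1
tcp_pos: [477.1, -192.2, 215.2]
ee_rot: [-1.369, 0.93, -0.915]
contact_force: [0.1, -0.7, 0.3]
width: 86.7
t 1.1 tcp [ 477.1 -192.2  215.2] w 86.7 F [ 0.1 -0.7  0.3] q [ 0.73  0.06 -0.41  1.77  0.03  1.32 -0.88]
world d mm [ 50.9 391.2 -65.2]  tool d cm [-34.33   6.59  19.41]  turn deg [ 0.45 12.29 -0.31]
[[ 0.374 -0.009  0.927]
 [-0.927  0.003  0.374]
 [-0.006 -1.    -0.007]]
```

```bash
python3 -m jog '[[[-4,0,2.2],[0,6,0]],[[-4,0,1.8],[0,6,0]],[[-4.3,0.5,1.2],[0,0,0]],[[-4.3,0.5,1.2],[0,0,0]],[[-4.3,0.5,1.2],[0,0,0]]]'; python3 -c "
from h import *
print(delta([528,199,110],9.7,1).as_matrix().round(3))"
```

```text
clock: 1.6
tcp_pos: [504.1, 39.2, 199.7]
ee_rot: [-1.286, 1.093, -1.08]
contact_force: [0.1, 0.1, 0.1]
width: 86.9
t 1.6 tcp [504.1  39.2 199.7] w 86.9 F [0.1 0.1 0.1] q [ 0.48  0.07 -0.63  1.81  0.04  1.29 -1.56]
world d mm [ 23.9 159.8 -89.7]  tool d cm [-15.33   9.     5.06]  turn deg [ 0.4  -0.22 -0.26]
[[ 0.165 -0.008  0.986]
 [-0.986  0.003  0.165]
 [-0.004 -1.    -0.007]]
```

```bash
python3 -m jog '[[[-3.9,2,1.25],[0,0,0]],[[-3.9,2,1.25],[0,0,0]],[[-3.9,2,1.25],[0,0,0]],[[-3.9,2,1.25],[0,0,0]],[[0,0,0],[0,0,0]]]'; python3 -c "
from h import *
print(delta([528,199,5],9.7,1).as_matrix().round(3))
cv2.imwrite('pics/top1.png',vision.capture('top')[180:300,250:410,::-1].repeat(4,0).repeat(4,1))
cv2.imwrite('pics/s1.png',vision.capture('scene')[190:310,240:400,::-1].repeat(4,0).repeat(4,1))"
```

```text
clock: 2.1
tcp_pos: [524.9, 215.3, 116.5]
ee_rot: [-1.287, 1.088, -1.072]
contact_force: [-0.2, -0.7, -0.3]
width: 87.0
t 2.1 tcp [524.9 215.3 116.5] w 87.0 F [-0.2 -0.7 -0.3] q [ 0.2   0.31 -0.74  1.77  0.21  1.16 -2.  ]
world d mm [   3.1  -16.3 -111.5]  tool d cm [ 1.74 11.14  0.09]  turn deg [ 0.35  0.29 -0.41]
[[ 0.173 -0.007  0.985]
 [-0.985  0.006  0.173]
 [-0.007 -1.    -0.006]]
```

```bash
python3 -m jog '[[[1.7,3,0.1],[0.3,0.3,-0.4]],[[0,2,0],[0,0,0]],[[0,0,0],[0,0,0]]]'; python3 -c "
from h import *
delta([528,199,5],9.7,1)
a=vision.capture('scene')[190:310,240:340+60,::-1].repeat(4,0).repeat(4,1)
cv2.imwrite('pics/s2.png',a);delta([528,199,5],9.7,1)"
```

```text
clock: 2.5
tcp_pos: [533.8, 187.6, 69.3]
ee_rot: [-1.28, 1.085, -1.101]
contact_force: [-0.6, -0.2, -0.1]
width: 87.0
t 2.5 tcp [533.8 187.6  69.3] w 87.0 F [-0.6 -0.2 -0.1] q [ 0.21  0.35 -0.7   1.82  0.27  1.06 -2.01]
world d mm [ -5.8  11.4 -64.3]  tool d cm [-1.27  6.42 -0.43]  turn deg [-0.33 -0.7   0.46]
t 2.55 tcp [534.7 187.2  70.4] w 87.1 F [-0.8 -0.2  0.7] q [ 0.21  0.35 -0.7   1.82  0.27  1.06 -2.01]
world d mm [ -6.7  11.8 -65.4]  tool d cm [-1.33  6.53 -0.53]  turn deg [-0.42 -0.75  0.5 ]
```

View pics/s2.png

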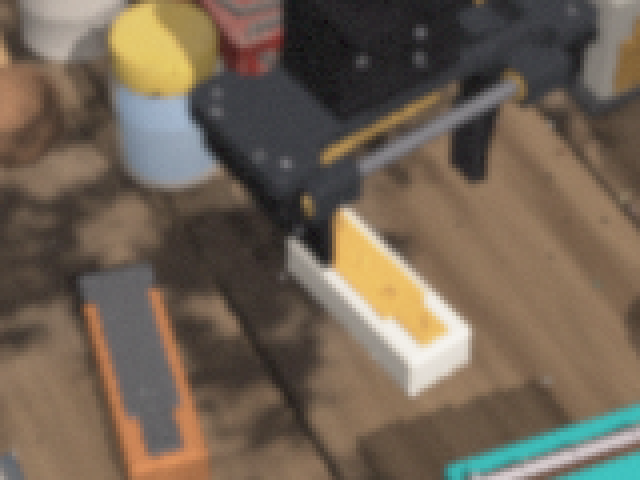

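The gripper straddles the batten. It sits about 12 mm to the -y side, which I'll correct before going down.

```bash
python3 -m jog '[[[-1.3,1.5,-0.5],[-0.2,-0.4,0.2]],[[0,0,0],[0,0,0]],[[0,0,0],[0,0,0]]]'; python3 -c "
from h import *
delta([528,199,5],9.7,1)"
```

```text
clock: 2.85
tcp_pos: [529.7, 198.9, 57.5]
ee_rot: [-1.278, 1.081, -1.098]
contact_force: [-0.4, 0.1, -1.1]
width: 87.1
t 2.85 tcp [529.7 198.9  57.5] w 87.1 F [-0.4  0.1 -1.1] q [ 0.19  0.36 -0.7   1.83  0.28  1.04 -2.03]
world d mm [ -1.7   0.1 -52.5]  tool d cm [-0.07  5.25 -0.22]  turn deg [-0.49 -0.49  0.32]
```

```bash
python3 -m jog '[[[0,2.2,-0.1],[-0.3,-0.3,0.2]],[[0,2,0],[0,0,0]],[[0,0.6,-0.1],[0,0,0]],[[0,0,0],[0,0,0]],[[0,0,0],[0,0,0]]]'; python3 -c "
from h import *
delta([528,199,5],9.7,1)"
```

```text
clock: 3.35
tcp_pos: [530.9, 200.5, 12.6]
ee_rot: [-1.277, 1.077, -1.09]
contact_force: [-0.1, 1.1, -0.1]
width: 87.0
t 3.35 tcp [530.9 200.5  12.6] w 87.0 F [-0.1  1.1 -0.1] q [ 0.17  0.42 -0.68  1.86  0.33  0.96 -2.06]
world d mm [-2.9 -1.5 -7.6]  tool d cm [ 0.1   0.76 -0.32]  turn deg [-0.59 -0.09  0.09]
```

```bash
python3 -m jog '[[[0.1,0.7,-0.3],[-0.5,0,0]],[[0,0,0],[0,0,0]],[[0,0,0],[0,0,0]]]'; python3 -c "
from h import *
delta([528,199,5],9.7,1)"; python3 -m jog '[[[0,0,0],[0,0,0]],[[0,0,0],[0,0,0]],[[0,0,0],[0,0,0]],[[0,0,0],[0,0,0]],[[0,0,0],[0,0,0]]]' 3 40;python3 -c "
from h import *
delta([528,199,5],9.7,1)"
```

```text
clock: 3.65
tcp_pos: [529.5, 199.5, 7.3]
ee_rot: [-1.281, 1.081, -1.088]
contact_force: [0.1, 0.6, -0.1]
width: 86.8
t 3.65 tcp [529.5 199.5   7.3] w 86.8 F [ 0.1  0.6 -0.1] q [ 0.16  0.43 -0.68  1.86  0.33  0.95 -2.06]
world d mm [-1.5 -0.5 -2.3]  tool d cm [ 0.03  0.22 -0.16]  turn deg [-0.26 -0.09  0.08]
clock: 4.15
tcp_pos: [530.0, 199.6, 8.0]
ee_rot: [-1.28, 1.08, -1.088]
contact_force: [-0.1, -0.4, 0.1]
width: 55.0
t 4.15 tcp [530.  199.6   8. ] w 55.0 F [-0.1 -0.4  0.1] q [ 0.16  0.43 -0.68  1.86  0.33  0.95 -2.06]
world d mm [-2.  -0.6 -3. ]  tool d cm [ 0.02  0.3  -0.21]  turn deg [-0.33 -0.1   0.08]
```

```bash
python3 -m jog '[[[0,0.45,-0.15],[-0.2,0,0]],[[0,0,0],[0,0,0]],[[0,0,0],[0,0,0]],[[0,0,0],[0,0,0]],[[0,0,0],[0,0,0]]]';python3 -c "
from h import *
delta([528,199,5],9.7,1)"
```

```text
clock: 4.65
tcp_pos: [528.4, 199.4, 3.0]
ee_rot: [-1.283, 1.083, -1.087]
contact_force: [-1.2, -0.2, -0.3]
width: 39.6
t 4.65 tcp [528.4 199.4   3. ] w 39.6 F [-1.2 -0.2 -0.3] q [ 0.16  0.44 -0.67  1.87  0.33  0.95 -2.07]
world d mm [-0.4 -0.4  2. ]  tool d cm [ 0.03 -0.2  -0.04]  turn deg [-0.1  -0.09  0.08]
```

```bash
cat >> h.py <<'E'
def avg(n=6,cam="top"):
    S=[];I=[]
    for i in range(n):
        I.append(vision.capture(cam).astype(float));S.append(sensors.state())
    p=np.mean([s["tcp_pos"] for s in S],0);r=R.from_rotvec([s["ee_rot"] for s in S]).mean()
    f=np.mean([s["contact_force"] for s in S],0)
    M=r.as_matrix();print("t",round(S[-1]["clock"],2),"avg tcp",p.round(2),"std",np.std([s["tcp_pos"] for s in S],0).round(2),"F",f.round(1),"w",round(S[-1]["width"],1),"yaw",np.rad2deg(np.arctan2(M[1,2],M[0,2])).round(2),"pitch(tool z elev)",np.rad2deg(np.arcsin(M[2,2])).round(2),"roll(tool x elev)",np.rad2deg(np.arcsin(M[2,0])).round(2))
    return p,r,f,np.mean(I,0)[:,:,::-1].astype(np.uint8)
E
python3 -c "
from h import *
avg()"
python3 -m jog '[[[0,-2,0],[0,0,0]],[[0,-4,0],[0,0,0]],[[0,-2,0],[0,0,0]],[[0,0,0],[0,0,0]]]';python3 -c "
from h import *
avg(3)"
```

```text
t 4.95 avg tcp [528.39 199.36   3.04] std [0.02 0.01 0.01] F [ 0.1 -0.2 -0. ] w 39.6 yaw 9.6 pitch(tool z elev) 0.1 roll(tool x elev) 0.08
clock: 5.35
tcp_pos: [526.0, 198.6, 83.0]
ee_rot: [-1.288, 1.086, -1.084]
contact_force: [0.5, 0.2, -0.9]
width: 39.3
t 5.5 avg tcp [524.6  197.93  80.58] std [0.66 0.32 0.9 ] F [-0.  -0.5 -1.6] w 39.5 yaw 9.62 pitch(tool z elev) -0.45 roll(tool x elev) 0.11
```

```bash
python3 -m jog '[[[3,0,-2.5],[0,3,0]],[[3.8,0,-2.5],[0,3.8,0]],[[4,0,-1],[-0.3,0,0]],[[4,0,-0.5],[0,0,0]],[[3,0,-0.2],[0,0,0]]]';python3 -c "
from h import *
delta([485,-48.5,80],2.7,1)"
```

```text
clock: 6.0
tcp_pos: [463.6, 12.5, 71.4]
ee_rot: [-1.255, 1.19, -1.153]
contact_force: [0.9, -0.8, -1.0]
width: 40.2
t 6.0 tcp [463.6  12.5  71.4] w 40.2 F [ 0.9 -0.8 -1. ] q [ 0.52  0.13 -0.63  2.03  0.08  1.04 -1.66]
world d mm [ 21.4 -61.    8.6]  tool d cm [ 6.21 -0.93  1.77]  turn deg [ 1.65  0.49 -0.16]
```

```bash
python3 -m jog '[[[3,-0.4,0.6],[0.8,0.3,0]],[[2.5,-0.3,0.6],[0.4,0,0]],[[0,0,0],[0,0,0]],[[0,0,0],[0,0,0]],[[0,0,0],[0,0,0]]]';python3 -c "
from h import *
delta([485,-48.5,46],2.7,1)
avg(2)
im=vision.capture('top')[:,:,::-1];cv2.imwrite('pics/t3.png',im);cv2.imwrite('pics/t3c.png',cv2.resize(im[160:280,390:530],None,fx=5,fy=5,interpolation=cv2.INTER_CUBIC))"
```

```text
clock: 6.5
tcp_pos: [471.7, -49.3, 70.3]
ee_rot: [-1.241, 1.196, -1.166]
contact_force: [0.3, 0.7, -1.9]
width: 39.8
t 6.5 tcp [471.7 -49.3  70.3] w 39.8 F [ 0.3  0.7 -1.9] q [ 0.59  0.14 -0.57  2.02  0.09  1.03 -1.55]
world d mm [ 13.3   0.8 -24.3]  tool d cm [-0.01  2.4   1.39]  turn deg [ 1.23 -0.34 -0.24]
t 6.6 avg tcp [471.69 -48.75  70.43] std [0.15 0.12 0.16] F [-0.1  0.2 -1.9] w 39.9 yaw 2.41 pitch(tool z elev) -1.22 roll(tool x elev) -0.24
```

View pics/t3c.png

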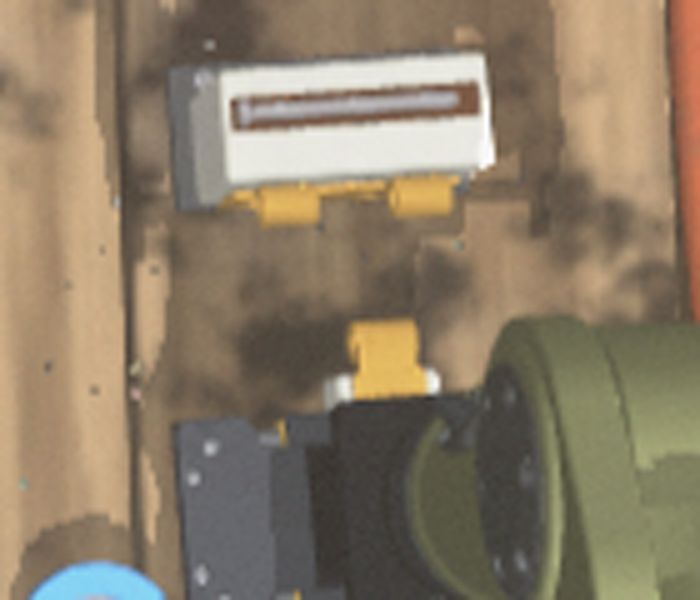

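The leaf knuckle is about (466,224) in the full picture and the jamb gap is centred at about (461,203), so both show in one image. I'll go to height, level the leaf, and measure again.

```bash
python3 -m jog '[[[0,1.6,0.5],[1.2,-0.3,-0.2]],[[0,0.3,0.3],[0,0,0]],[[0,0,0],[0,0,0]],[[0,0,0],[0,0,0]]]';python3 - <<'E'
from h import *
delta([490,-48.5,46],2.7,1)
p,r,f,im=avg(4)
cv2.imwrite('pics/t4.png',im)
w,b=masks(im);h=cv2.cvtColor(im,cv2.COLOR_BGR2HSV)
m=((h[...,0]>15)&(h[...,0]<33)&(h[...,1]>110)&(h[...,2]>130)).astype(np.uint8)
for y in range(192,245): print(y,''.join('#' if m[y,x] else '.' for x in range(435,490)))
E
```

```text
clock: 7.05
tcp_pos: [480.8, -45.3, 52.1]
ee_rot: [-1.232, 1.169, -1.17]
contact_force: [0.6, -0.2, -1.1]
width: 39.6
t 7.05 tcp [480.8 -45.3  52.1] w 39.6 F [ 0.6 -0.2 -1.1] q [ 0.58  0.17 -0.58  2.03  0.11  0.97 -1.57]
world d mm [ 9.2 -3.2 -6.1]  tool d cm [0.37 0.61 0.9 ]  turn deg [-0.09  0.34 -0.04]
t 7.25 avg tcp [481.09 -45.65  52.35] std [0.03 0.19 0.02] F [-0.1  0.5 -1.3] w 39.6 yaw 3.01 pitch(tool z elev) 0.14 roll(tool x elev) -0.02
192 .......................................................
193 .......................................................
194 .......................................................
195 ......................................#.####...........
196 ...............................#.#############.........
197 .......######################################..........
198 ..###########################################..........
199 .##############################.##############.........
200 ###################..............#############.........
201 #.##.##############..............#############.........
202 ......#############..............############..
[... 1828 characters left out ...]
.......##############...................
234 ......................##############...................
235 ......................##############...................
236 ......................###.#######.##...................
237 ......................##...............................
238 .......................................................
239 .......................................................
240 .......................................................
241 .......#...............................................
242 .......#...............................................
243 .......#...............................................
244 .......................................................
```

Run:
```python
from h import *
J=ray('top',[[460.7,201],[441.5,203],[453.5,202.5],[467.5,201],[480.5,200.5]],70)
K=ray('top',[[462.3,223.5],[455.5,223.5],[469,223.5]],76)
print(J.round(1).tolist(),K.round(1).tolist())
p=np.array([481.09,-45.65])
for yaw in(2.4,2.7,3.0):
    a=np.deg2rad(yaw);ux=np.array([np.cos(a),np.sin(a)]);uy=np.array([-ux[1],ux[0]])
    print(yaw,"lat J-K",((J[0]-K[0])[:2]@uy).round(2),"tool lat offset of K",((K[0,:2]-p)@uy).round(2))
# edge rows: front silhouettes: jamb near edge at z66, leaf far edge z~72
je=ray('top',[[460.7,203.7]],66)[0]; le=ray('top',[[462,219.5]],72.5)[0]
print(je,le)
# block yaw from the dark recess of the pin
im=cv2.imread('pics/t4.png');h=cv2.cvtColor(im,cv2.COLOR_BGR2HSV)
w=((h[...,1]<40)&(h[...,2]>165)).astype(np.uint8)
up=[];dn=[]
for x in range(438,486):
    c=im[165:200,x].astype(int);s=c.min(1)
    g=np.diff(s);up.append((x,165+np.argmax(g[:12])+.5)) 
    k=im[165:200,x,2].astype(int)-im[165:200,x,0].astype(int)
    rr=np.arange(10,25);wt=np.clip(k[10:25]-15,0,None);dn.append((x,165+(rr*wt).sum()/max(wt.sum(),1)))
for nm,q,z in(("back",up,84),("recess",dn,86)):
    X=ray('top',np.array(q)[3:-3],z)[:,:2];v=cv2.fitLine(X.astype(np.float32),cv2.DIST_HUBER,0,.01,.01).ravel();print(nm,np.rad2deg(np.arctan(-v[0]/v[1])).round(2))
```

```text
[[593.2, -43.2, 70.0], [590.4, -5.8, 70.0], [590.7, -29.1, 70.0], [592.8, -56.4, 70.0], [593.0, -81.6, 70.0]] [[548.8, -43.2, 76.0], [549.2, -30.1, 76.0], [548.4, -56.1, 76.0]]
2.4 lat J-K -1.86 tool lat offset of K -0.39
2.7 lat J-K -2.09 tool lat offset of K -0.74
3.0 lat J-K -2.32 tool lat offset of K -1.1
[588.3029783  -43.79374849  66.        ] [556.79868492 -43.6721176   72.5       ]
back 1.76
recess 1.93
```

```bash
python3 -m jog '[[[0.1,0.6,0.9],[-0.1,0.5,0]],[[0,0,0.5],[0,0,0]],[[0,0,0],[0,0,0]]]';python3 - <<'E'
from h import *
p,r,f,im=avg(3)
delta([510,-46.2,46.1],2.4,1)
E
```

```text
clock: 7.55
tcp_pos: [497.0, -46.8, 46.5]
ee_rot: [-1.227, 1.177, -1.18]
contact_force: [-0.4, -0.1, -1.4]
width: 39.7
t 7.7 avg tcp [496.15 -46.77  46.33] std [0.26 0.02 0.02] F [ 0.2 -0.3 -1.5] w 39.6 yaw 2.39 pitch(tool z elev) 0.07 roll(tool x elev) 0.03
t 7.7 tcp [495.9 -46.7  46.3] w 39.6 F [ 0.8 -0.2 -1.9] q [ 0.57  0.21 -0.57  2.    0.14  0.97 -1.6 ]
world d mm [14.1  0.5 -0.2]  tool d cm [0.   0.03 1.41]  turn deg [-0.06 -0.    0.03]
```

```bash
python3 -m jog '[[[0,0,0.8],[0,0,0]],[[0,0,0.3],[0,0,0]],[[0,0,0],[0,0,0]],[[0,0,0],[0,0,0]]]';python3 - <<'E'
from h import *
p,r,f,im=avg(3)
cv2.imwrite('pics/t5.png',im)
cv2.imwrite('pics/t5c.png',cv2.resize(im[180:250,420:500],None,fx=8,fy=8,interpolation=cv2.INTER_CUBIC))
E
```

```text
clock: 8.1
tcp_pos: [507.8, -46.3, 46.4]
ee_rot: [-1.228, 1.177, -1.179]
contact_force: [-0.2, -0.1, -1.3]
width: 39.7
t 8.25 avg tcp [507.62 -46.37  46.41] std [0.08 0.02 0.01] F [ 0.1  0.3 -1.5] w 39.5 yaw 2.39 pitch(tool z elev) 0.06 roll(tool x elev) 0.05
```

View pics/t5c.png

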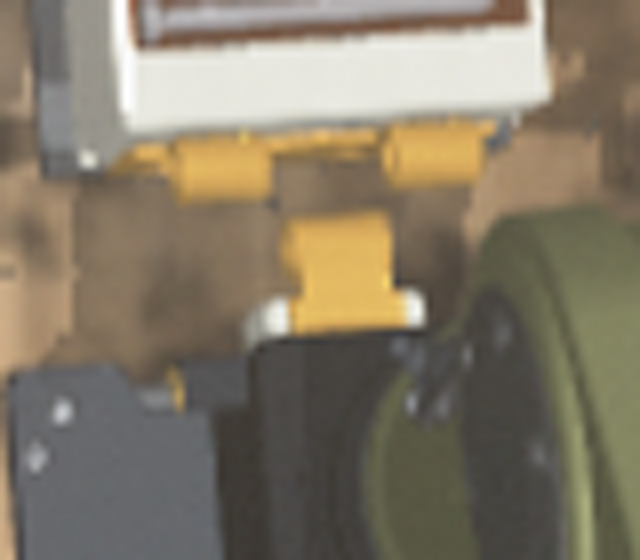

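The leaf knuckle is lined up with the gap to within about 1 mm, being slightly right of centre at crop column 339 against 330. I'll nudge it +y and go in.

```bash
python3 -m jog '[[[-0.07,0.04,0.5],[0,0,0]],[[0,0,0.3],[0,0,0]],[[0,0,0.2],[0,0,0]],[[0,0,0],[0,0,0]]]';python3 - <<'E'
from h import *
p,r,f,im=avg(2)
delta([528.6,-45,46.05],2.4,1)
E
```

```text
clock: 8.65
tcp_pos: [518.3, -45.3, 46.1]
ee_rot: [-1.228, 1.177, -1.18]
contact_force: [-0.7, -0.4, -0.7]
width: 39.6
t 8.75 avg tcp [518.05 -45.32  46.  ] std [0.1  0.   0.02] F [-0.1  0.1 -1.9] w 39.4 yaw 2.38 pitch(tool z elev) 0.05 roll(tool x elev) 0.07
t 8.75 tcp [518.  -45.3  46. ] w 39.4 F [ 0.3  0.7 -2.2] q [ 0.55  0.26 -0.56  1.95  0.17  0.98 -1.63]
world d mm [10.6  0.3  0.1]  tool d cm [ 0.01 -0.01  1.07]  turn deg [-0.05 -0.02  0.07]
```

Its leading edge should now be just inside. I'll continue in small steps and watch the force.

```bash
python3 -m jog '[[[0,0,0.3],[0,0,0]],[[0,0,0.2],[0,0,0]],[[0,0,0],[0,0,0]]]';python3 -m jog '[[[0,0,0.2],[0,0,0]],[[0,0,0.1],[0,0,0]],[[0,0,0],[0,0,0]]]';python3 - <<'E'
from h import *
p,r,f,im=avg(2)
delta([528.6,-45,46.05],2.4,1)
E
```

```text
clock: 9.05
tcp_pos: [523.2, -45.2, 46.0]
ee_rot: [-1.229, 1.178, -1.18]
contact_force: [0.5, -0.8, -1.7]
width: 39.5
clock: 9.35
tcp_pos: [526.4, -45.1, 45.9]
ee_rot: [-1.229, 1.178, -1.18]
contact_force: [-0.0, 0.2, -1.4]
width: 39.8
t 9.45 avg tcp [526.35 -45.09  45.93] std [0.06 0.01 0.02] F [ 0.2  0.8 -1.6] w 39.5 yaw 2.37 pitch(tool z elev) 0.03 roll(tool x elev) 0.08
t 9.45 tcp [526.3 -45.1  45.9] w 39.5 F [ 0.1  0.8 -2.1] q [ 0.54  0.27 -0.56  1.93  0.18  0.98 -1.63]
world d mm [2.3 0.1 0.1]  tool d cm [-0.   -0.01  0.23]  turn deg [-0.02 -0.04  0.08]
```

Still no contact. I'll go on in 1 mm steps until the knuckle touches the block face.

```bash
for i in 1 2; do :; done; python3 -m jog '[[[0,0,0.15],[0,0,0]],[[0,0,0],[0,0,0]]]';python3 -m jog '[[[0,0,0.12],[0,0,0]],[[0,0,0],[0,0,0]]]';python3 - <<'E'
from h import *
p,r,f,im=avg(4)
E
```

```text
clock: 9.65
tcp_pos: [527.8, -45.1, 45.9]
ee_rot: [-1.229, 1.178, -1.18]
contact_force: [0.0, 1.1, -1.5]
width: 39.8
clock: 9.85
tcp_pos: [529.1, -45.0, 45.9]
ee_rot: [-1.229, 1.178, -1.18]
contact_force: [0.2, 0.1, -2.0]
width: 39.7
t 10.05 avg tcp [528.89 -45.03  45.87] std [0.05 0.02 0.02] F [-0.6  0.2 -1.1] w 39.4 yaw 2.36 pitch(tool z elev) 0.01 roll(tool x elev) 0.08
```

```bash
python3 -m jog '[[[0,-0.01,0.1],[0,0,0]],[[0,0,0],[0,0,0]]]';python3 -m jog '[[[0,0,0.1],[0,0,0]],[[0,0,0],[0,0,0]]]';python3 - <<'E'
from h import *
p,r,f,im=avg(4)
cv2.imwrite('pics/t6.png',im)
s=vision.capture('scene')[:,:,::-1]
o=np.hstack([cv2.resize(im[180:230,425:500],None,fx=5,fy=10,interpolation=cv2.INTER_CUBIC),cv2.resize(s[160:230,370:440],(420,500),interpolation=cv2.INTER_CUBIC)])
cv2.imwrite('pics/c6.png',o)
E
```

```text
clock: 10.25
tcp_pos: [529.7, -45.0, 45.9]
ee_rot: [-1.23, 1.178, -1.18]
contact_force: [-0.9, -0.2, -1.9]
width: 39.6
clock: 10.45
tcp_pos: [529.6, -45.1, 45.6]
ee_rot: [-1.231, 1.18, -1.179]
contact_force: [-0.1, 0.2, -0.9]
width: 39.8
t 10.65 avg tcp [529.69 -45.02  45.57] std [0.01 0.01 0.01] F [-1.1 -0.4 -1.6] w 40.0 yaw 2.36 pitch(tool z elev) -0.15 roll(tool x elev) 0.09
```

View pics/c6.png

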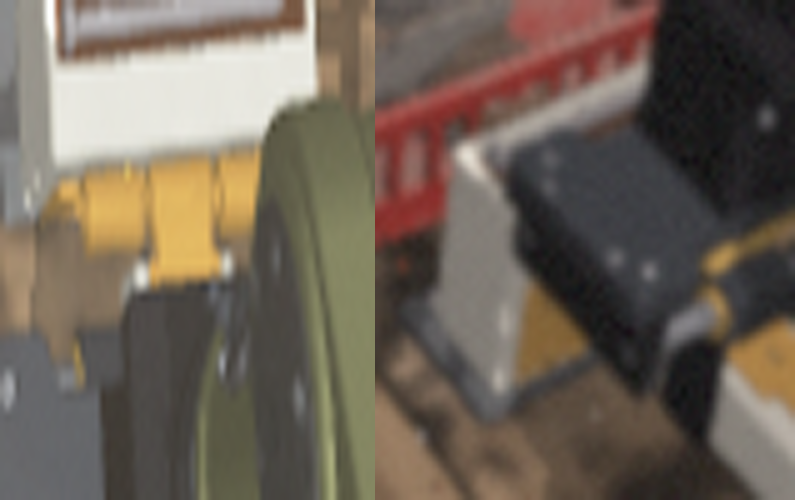

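The knuckle sits between the two brass knuckles, with its top-view crop columns 150–213 between 145 and 218. The forward motion seems to have stalled at 529.7. I'll push once more to confirm it's seated and bring the height back.

```bash
python3 -m jog '[[[0,-0.04,0.1],[0.15,0,0]],[[0,0,0],[0,0,0]],[[0,0,0],[0,0,0]]]';python3 - <<'E'
from h import *
avg(3)
E
python3 -m jog '[[[0,0,0.1],[0,0,0]],[[0,0,0],[0,0,0]]]';python3 - <<'E'
from h import *
avg(3)
E
```

```text
clock: 11.0
tcp_pos: [529.7, -45.0, 45.5]
ee_rot: [-1.231, 1.18, -1.179]
contact_force: [-1.7, -1.0, -1.2]
width: 40.0
t 11.15 avg tcp [529.72 -45.03  45.53] std [0.01 0.02 0.01] F [-1.2 -0.2 -1.8] w 39.5 yaw 2.35 pitch(tool z elev) -0.11 roll(tool x elev) 0.08
clock: 11.35
tcp_pos: [529.7, -45.0, 45.3]
ee_rot: [-1.233, 1.181, -1.178]
contact_force: [-1.5, 0.5, -0.8]
width: 39.9
t 11.5 avg tcp [529.67 -45.03  45.31] std [0.01 0.   0.02] F [-2.1 -0.  -1.1] w 39.7 yaw 2.35 pitch(tool z elev) -0.24 roll(tool x elev) 0.09
```

It's seated: x stays at 529.7 while the force and a slight droop build up. I'll back off a fraction, then bring height and pitch back to the grasp reference of z 46.04, pitch 0.1.

```bash
python3 -m jog '[[[0,-0.07,-0.08],[0.35,0,0]],[[0,0,0],[0,0,0]],[[0,0,0],[0,0,0]]]';python3 - <<'E'
from h import *
avg(3)
E
```

```text
clock: 11.8
tcp_pos: [529.8, -44.9, 46.4]
ee_rot: [-1.226, 1.175, -1.182]
contact_force: [-0.7, -1.1, -2.2]
width: 39.7
t 11.95 avg tcp [529.85 -44.93  46.34] std [0.01 0.01 0.01] F [-1.5  0.4 -1.4] w 39.9 yaw 2.36 pitch(tool z elev) 0.26 roll(tool x elev) 0.08
```

```bash
python3 -m jog '[[[0,0.02,-0.06],[-0.1,0,0]],[[0,0,0],[0,0,0]],[[0,0,0],[0,0,0]]]';python3 - <<'E'
from h import *
p,r,f,im=avg(4)
s=avg(1,'scene')
o=cv2.resize(im[185:225,430:490],None,fx=12,fy=12,interpolation=cv2.INTER_CUBIC)
cv2.imwrite('pics/c7.png',o)
E
```

```text
clock: 12.25
tcp_pos: [529.8, -44.9, 46.3]
ee_rot: [-1.226, 1.175, -1.182]
contact_force: [-1.7, -0.5, -1.6]
width: 39.9
t 12.45 avg tcp [529.81 -44.96  46.31] std [0.01 0.01 0.01] F [-1.6 -0.2 -1.7] w 39.8 yaw 2.36 pitch(tool z elev) 0.22 roll(tool x elev) 0.08
t 12.5 avg tcp [529.84 -44.97  46.34] std [0. 0. 0.] F [-1.3  0.7 -1.1] w 39.4 yaw 2.36 pitch(tool z elev) 0.23 roll(tool x elev) 0.08
```

View pics/c7.png

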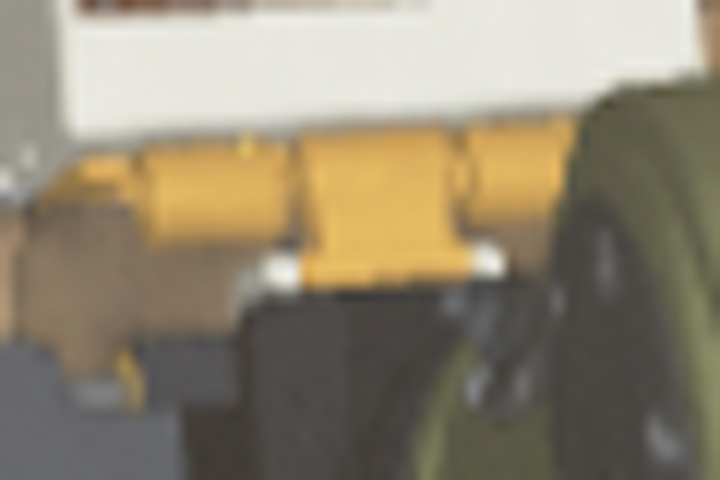

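The leaf knuckle (crop columns 300–455) is centred between the jamb knuckles (290 and 465). I'll ease off a little so the height isn't held by friction.

```bash
python3 -m jog '[[[0,0.03,-0.1],[-0.1,0,0]],[[0,0,0],[0,0,0]],[[0,0,0],[0,0,0]]]';python3 - <<'E'
from h import *
avg(4)
E
```

```text
clock: 12.8
tcp_pos: [529.8, -45.0, 46.4]
ee_rot: [-1.226, 1.175, -1.182]
contact_force: [-0.9, 0.6, -1.7]
width: 39.6
t 13.0 avg tcp [529.82 -44.99  46.42] std [0.01 0.01 0.01] F [-0.5 -0.3 -1.6] w 39.7 yaw 2.36 pitch(tool z elev) 0.25 roll(tool x elev) 0.08
```

```bash
python3 -m jog '[[[0,0.03,-0.1],[-0.1,0,0]],[[0,0.02,-0.1],[0,0,0]],[[0,0,0],[0,0,0]]]';python3 - <<'E'
from h import *
avg(3)
E
```

```text
clock: 13.3
tcp_pos: [528.4, -45.1, 46.2]
ee_rot: [-1.227, 1.175, -1.182]
contact_force: [-0.5, 0.3, -1.8]
width: 39.3
t 13.45 avg tcp [528.51 -45.05  46.19] std [0.02 0.02 0.  ] F [-0.5  0.3 -1.8] w 40.0 yaw 2.37 pitch(tool z elev) 0.24 roll(tool x elev) 0.09
```

```bash
python3 -m jog '[[[0,0.02,0.07],[-0.12,0,0]],[[0,0,0],[0,0,0]],[[0,0,0],[0,0,0]],[[0,0,0],[0,0,0]]]';python3 - <<'E'
from h import *
avg(3)
E
```

```text
clock: 13.85
tcp_pos: [529.5, -45.0, 46.0]
ee_rot: [-1.228, 1.176, -1.181]
contact_force: [-0.3, -0.1, -2.0]
width: 39.7
t 14.0 avg tcp [529.46 -45.    46.04] std [0.01 0.02 0.02] F [ 0.3  0.6 -1.2] w 39.3 yaw 2.37 pitch(tool z elev) 0.12 roll(tool x elev) 0.08
```

Height, pitch and yaw match the grasp reference, and there's no contact load. I'll check for drift and hand it in.

```bash
python3 -m jog '[[[0,0,0],[0,0,0]],[[0,0,0],[0,0,0]],[[0,0,0],[0,0,0]]]' >/dev/null;python3 - <<'E'
from h import *
p,*_=avg(5)
if abs(p-[529.46,-45,46.04]).max()<.4: print(job.sign_off())
E
```

```text
t 14.55 avg tcp [529.42 -45.04  46.05] std [0.01 0.01 0.01] F [-0.3 -0.  -1.3] w 39.6 yaw 2.36 pitch(tool z elev) 0.12 roll(tool x elev) 0.09
the job is handed in; nothing more can be done
None
```

I gripped the white batten with the brass strap and brought it in level from the open side. Its knuckle now sits between the jamb's two brass knuckles, and I handed the job in at 14.6 s, still gripping at 40 N.

**Last checks:**
- **Height and level:** the tool was 43.0 mm above its height at the grasp, exactly the lift needed. Pitch and roll were within 0.1° of the grasp, and nothing drifted.
- **Depth:** I touched the block face at about 529.7 mm and eased back to 529.4 mm, so by contact the bore is within about 0.5 mm of the line. The horizontal force left was under 0.5 N.
- **Sideways:** the last close-up, taken before that final easing back (sideways change under 0.1 mm), showed the knuckle centred in the gap.

**Limits and disagreements:**
- The gripper hid the bores, so I worked out the alignment from the robot's pose and the contact, not by seeing through the holes.
- Estimates of the block's angle ranged from 1.8° to 3.1°, and I used 2.4°.
- Two small back-off moves of 1 mm or less had no visible effect before a 2 mm one freed the leaf from the face.
- I never moved towards the steel leaf, jar, tape or wax and felt no unexpected contact. I didn't take a last picture of them.

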